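# Start a stencil exposure on the UV unit

### The job

Start the exposure on the UV exposure unit: gently push its lid down from above until it is fully shut, keeping your fingers out from under it, then switch the red mains rocker on by pressing its end with the white line, and then press the green start button all the way in and let it spring back. Do not press the red stop button, do not open the lid any further, and leave the jars, cup, squeegee and brush where they are; nothing is picked up.

Things in the scene. Friction and masses are not known exactly. Their poses are not given: they have to be found in the camera images.
- unit: The UV exposure unit, a white table-top cabinet, 320 mm deep (x) by 460 wide (y), fixed, turned up to 11 degrees. Origin under its centre at table height; x to its back, away from the robot, y to its left, z up. Its flat deck is 115 mm up. The lid covers y = -90 to +230 mm; the dark control panel is y = -230 to -90, with a fixed grey timer dial (20 mm tall) at x = +65 behind the buttons.
- lid_angle (a joint): Opening of the lid in rad: 0 fully shut (its stop); starts 0.25 to 0.42, front edge raised. The hinge axis runs along the unit's y, 140 mm behind the unit's centre, 120 mm above the table. Stiff friction hinges hold the lid wherever it is left; pushing it down near its front edge takes about 2 to 6 N; it neither springs back nor falls.
- lid: The lid: a grey steel panel, 305 mm from hinge to front edge, 320 wide, 18 thick, lilac sheet on top, black front edge; below it a black rubber pressure pad, 11 mm. Origin on the hinge axis in the middle of the lid's width; x and y run as the unit's when shut. Its flat top is 25 mm above the hinge axis: 145 mm above the table when shut, 30 above the deck.
- lid_press (a point): A point on the lid's top face, 40 mm behind its front edge, in the middle of its width: the place to push. It swings with the lid; when shut it lies at unit x = -125, y = +70, 145 mm above the table.
- mains (a joint): Angle of the mains rocker in rad: 0 off (as at the start), 0.36 on. It is over-centre: past the middle (0.18) it snaps to the on stop and stays; a push of about 3 N on the raised end throws it.
- mains_pivot (a point): Fixed point on the middle of the mains rocker, 122 mm above the table (unit x = -100, y = -160). The rocker is red, V-shaped, 44 mm long along the unit's x, 26 wide; its bezel is 4 mm high. The wing that is down lies level at this height, the other slopes up, its outer end 8 mm higher. On end (white line): the far one (+x), raised at the start; off end (white ring): the near one.
- mains_on_end (a point): A point on the top face of the rocker's on wing, 14 mm from the middle of the rocker, and moving with it: about 127 mm above the table when off, 122 mm when on. Push straight down here, or a few mm farther out, until the wing is level.
- start (a joint): Travel of the green start button in m: 0 out, 0.006 fully in. It springs back; 1.5 N starts it moving, 5 N holds it fully in.
- start_top (a point): Centre of the green start button's top face, 131 mm above the table when out, 16 above the deck; cap 29 mm across, in an aluminium bezel 40 across and 6 high. The two buttons stand side by side at unit x = 0, y = -132 and -188, the nearer 42 mm from the lid's edge; which of them is green differs.
- stop (a joint): Travel of the red stop button in m, 0 out, 0.006 in; same make as start. Not to be pressed.
- stop_top (a point): Centre of the red stop button's top face, 131 mm above the table, cap 29 mm across.
- violet_jar: Small closed violet paint jar, 38 mm across, 45 mm tall, standing on the unit's deck at the back of the control panel. Origin under its centre.
- red_jar: Closed red paint jar, 48 mm across, 60 mm tall, on the table to the right of the unit. Origin under its centre.
- green_jar: Closed green paint jar with a white cap, 48 mm across, 60 mm tall, on the table to the right of the unit. Origin under its centre.
- yellow_cup: Empty yellow cup, 80 mm across the rim, 100 mm tall, on the table to the right of the unit. Origin under its centre.
- squeegee: Screen-printing squeegee lying on the table along the left side of the unit, 230 mm long (its x), about 65 mm wide, 24 mm high. Origin under the middle.
- brush: Flat paint brush, 190 mm long (its x), 42 mm wide, 20 mm high, lying on the table to the left of the unit, beyond the squeegee. Origin under the middle.

How it is judged (in metres and radians):
On the way, in this order (a step that is already met when the one before it is completed fails the run):
1. the lid is pushed fully shut (value of joint lid_angle below 0.025 rad), for 0.1 s.
2. the mains rocker is on, the lid shut (value of joint mains above 0.28 rad and value of joint lid_angle below 0.025 rad), for 0.1 s.
3. the green start button is pressed in, the lid shut and the mains on (all of step 2 and value of joint start above 0.0045 m), for 0.05 s.
At the end, for the whole second after the job is handed in: The lid is shut (within 0.025 rad, about 7 mm at its front edge), the mains rocker is on (over 0.28 of 0.36 rad), the start button has been pressed at least 4.5 of its 6 mm after that and has sprung back, and the stop button is out (all of step 2 and value of joint each of start, stop below 0.0015 m); the robot touches nothing.
It fails at once if the red stop button is pressed (more than 2.5 mm) (value of joint stop above 0.0025 m).
It fails at once if start is pressed (over 3 mm) with the lid not shut or the mains off, or the mains is switched on with the lid not shut ((value of joint start above 0.003 m and (value of joint lid_angle above 0.035 rad or value of joint mains below 0.18 rad)) or (value of joint mains above 0.25 rad and value of joint lid_angle above 0.035 rad)).
It fails at once if the lid is slammed (over 2 rad/s) or pushed with more than 90 N (velocity of joint lid_angle below -2 rad/s or contact force between the fingers and lid above 90 N).
It fails at once if the lid is lifted further open (beyond 0.5 rad), or the fingers reach under it or take hold of it (touch its pressure pad) (value of joint lid_angle above 0.5 rad or contact force between the fingers and lid_c1 above 0.5 N).
It fails at once if a jar, the cup, the squeegee or the brush is lifted, carried or shoved (20 mm), or a jar or the cup tipped (0.4 rad) (distance of any of violet_jar, red_jar, green_jar, yellow_cup, squeegee, brush from where it was at the start of the episode above 0.02 m or angle between any of violet_jar, red_jar, green_jar, yellow_cup's own z axis and vertical above 0.4 rad).
It also fails if it takes over 45 s, if anything falls off the work surface, if the arm or the gripper's body presses on something with over 40 N, if the wrist force passes 120 N, or if a joint passes its speed limit or range.

### The arm

A 7-joint arm with a two-finger parallel gripper is mounted at the origin on the work surface. World frame = base frame: x ahead of the robot, y to its left, z up, the work surface at z = 0. Lengths are in m, angles in degrees, forces in N, time in s.
With the tool pointing down it reaches from about 0.425 to 0.875 m from the base axis. Payload 4.7 kg.
Tool frame: the origin (TCP) lies at the very end of the fingers, on their centre line; the grasp point (between the pads) lies env.hold_point_z behind it (env.hold_point_z is the distance from the TCP to the grasp point, in m); z points along the fingers, y is the line along which they close (so a half turn about z gives the same grasp; the last joint's range is limited). The gripper opens to 87 mm and grips with 3 to 60 N. Pads are 19 mm wide; open, the fingers measure 117 mm over their backs; the gripper's body (75 mm by 190 mm) begins 51 mm behind the grasp point.
Start: joints at [-75.911, 18.392, -4.016, 83.108, 1.295, 78.541, -3.26], TCP at [0.149, 0.633, 0.223] pointing down, gripper open.
Joint ranges: [-163.93, 163.93], [-17.29, 119.83], [-79.2, 71.16], [3.27, 140.29], [-89.18, 269.18], [5.43, 117.66], [-154.24, 154.24]. Speed limits (degrees/s): [147.25, 147.25, 180, 180, 180, 180, 180].

### API

Orientations are given as [roll, pitch, yaw] about the fixed x, y, z axes, in that order (R = Rz(yaw) Ry(pitch) Rx(roll)).
In Python, from cell import env gives the robot as it stands.
- The arm moves only by the shell command python3 -m jog 'ROWS' [FORCE]. ROWS is JSON, a list of rows, each an object with "dp": the shift along the tool's x, y, z in cm, a list of three; "twist": the turn about the tool's z in degrees; "fingers": the opening, from 0 (shut) to 1 (fully open). A call has 1 to 8 rows; each row is the pose to reach, as a shift and turn from the pose commanded when the call began, along the tool's axes at that moment; what a row does not reach only later rows make up. A row lasts 1/8 s, in which the tool goes at most 62.5 mm and 10.7 degrees, less where a joint would pass 70% of its speed; a pose out of reach is approached as far as the arm can. A call with a gripper value outside its range is refused whole. The fingers move at their own pace and stop on an object; FORCE is the grip in N (left out, the last holds). Time passes only in rows, so rows that repeat a pose let the fingers close. It gives the time, the measured TCP pose, the force, the opening and the grip force at its end, in the units of the state.
- env.get_obs(): the state, without advancing time (a new reading comes with each control period).
- env.read_camera(name): name is "scene" or "top" or "wrist"; returns a dict with "pixels" (480x640x3 uint8, blue, green, red), "depth" (480x640 float32, m along the optical axis (not along the pixel's ray), 0 where there is no reading), "fx", "fy", "cx", "cy" (pixels), "rvec" (rotation vector, rad) and "tvec" (3), from world to camera coordinates, as OpenCV has them. Camera axes: x right, y down, z forward; pixel columns grow to the right and rows downward; lengths in m; the calibration is good to about 2 mm. A picture is of the moment at which its call begins.
- env.sign_off(): hands the job in; it is judged then, once.
The state is a dict: "time_s": time; "qpos": joint angles; "joint_velocities": joint speeds; "effort": joint torques, N m; "tool_pos": TCP position; "tool_rot": TCP orientation; "force": force on the tool from outside, world axes, zero at the start; "wrist_torque": the same for the moment, N m; "grip_width": finger opening in m; "grasp_force": force on a finger pad.
Only numpy, scipy, OpenCV 4.12 (cv2) and the standard library are available. Lean on these libraries where they do the work, as an engineer would, in place of code of your own. Each camera call takes 0.05 s, during which the arm holds its last target. There are 200 camera calls.

## Working session

There is one attempt and no reset: what is moved stays moved. The work goes in short steps, Python scripts to look and compute and a shell command to move; the robot and the scene stay as the last step left them, time stands still between calls to the robot, and variables do not carry over. Pictures are saved under pics/ and viewed, at most 10 in all, crops included, and the job is handed in when it is done.

```bash
mkdir -p pics; cat > h.py <<'E'
import numpy as np, cv2
from cell import env
def cam(n):
    c=env.read_camera(n); c['R']=cv2.Rodrigues(np.array(c['rvec'],float))[0]; c['t']=np.array(c['tvec'],float).ravel(); return c
def ray(c,u,v,z):
    d=c['R'].T@np.array([(u-c['cx'])/c['fx'],(v-c['cy'])/c['fy'],1]); o=-c['R'].T@c['t']
    return o+d*(z-o[2])/d[2]
def dep(c,u,v):
    d=c['depth'][v,u]
    return c['R'].T@(np.array([(u-c['cx'])/c['fx'],(v-c['cy'])/c['fy'],1])*d-c['t'])
E
python3 - <<'E'
from h import *
for n in('top','scene'):
    c=cam(n); cv2.imwrite(f'pics/{n}.png',c['pixels']); print(n,-c['R'].T@c['t'],c['fx'])
o=env.get_obs();print(o['tool_pos'],o['tool_rot'],o['time_s'],env.hold_point_z)
E
```

```text
top [0.34309144 0.08814369 1.22287362] 531.6221150261864
scene [ 1.02430743 -0.74766119  0.88790664] 603.33916530306
[0.14923071 0.63211704 0.22154942] [-1.79899869e+02  5.66431450e-03  1.66725429e+02] 0.1 0.0187
```

View pics/top.png

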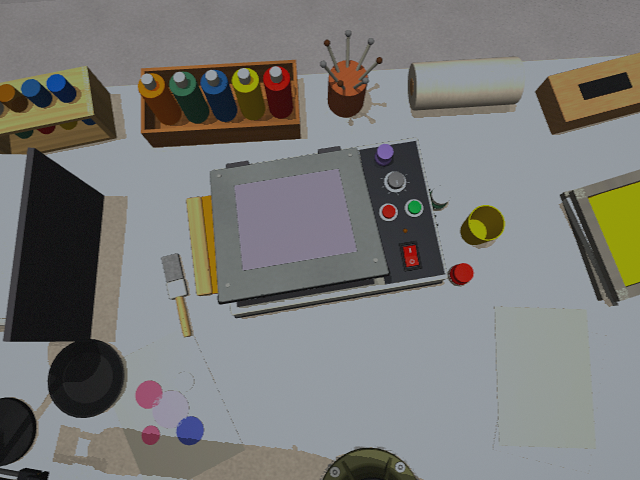

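View pics/scene.png

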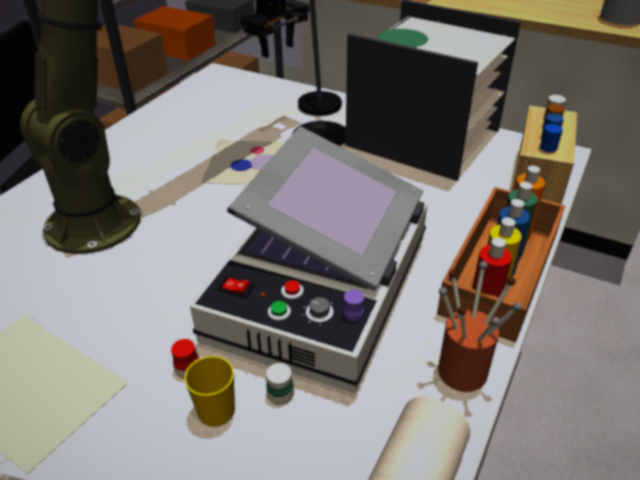

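The top view shows the red button at (388,212), the green at (414,208), the rocker at (411,256), the dial at (395,182), and the lid's front edge from (218,300) to (388,275). The scene view confirms that the lid is ajar and that green is on the outer side.

```bash
python3 - <<'E'
from h import *
c=cam('top'); im=c['pixels']; hsv=cv2.cvtColor(im,cv2.COLOR_BGR2HSV)
def blob(lo,hi,box):
    x0,y0,x1,y1=box; m=cv2.inRange(hsv,lo,hi)[y0:y1,x0:x1]
    n,l,s,ce=cv2.connectedComponentsWithStats(m); i=1+np.argmax(s[1:,4]); return ce[i]+[x0,y0],s[i,4]
g=blob((50,90,60),(85,255,255),(400,195,430,222))
r=blob((0,150,80),(8,255,255),(378,200,400,224))
k=blob((0,150,80),(8,255,255),(398,238,425,275))
print(g,r,k)
G=ray(c,*g[0],.131);R=ray(c,*r[0],.131);K=ray(c,*k[0],.124)
print('G',G,'R',R,'K',K)
d=(R-G)[:2]; print(np.linalg.norm(d)); 
yaw1=np.degrees(np.arctan2(-d[0],d[1]))
# fit with 3 points (unit coordinates)
A=np.array([[0,-.188],[0,-.132],[-.1,-.16]]);B=np.array([G,R,K])[:,:2]
a=A-A.mean(0);b=B-B.mean(0)
th=np.arctan2((a[:,0]*b[:,1]-a[:,1]*b[:,0]).sum(),(a*b).sum())
Q=np.array([[np.cos(th),-np.sin(th)],[np.sin(th),np.cos(th)]]);t=B.mean(0)-Q@A.mean(0)
print('yaw',yaw1,np.degrees(th),'t',t,'res',B-(A@Q.T+t))
for n,p in dict(lidshut=(-.125,.07),hinge=(.14,.07),on=(-.086,-.16),on2=(-.083,-.16),start=(0,-.188)).items(): print(n,Q@p+t)
# lid plane
P=np.array([dep(c,u,v) for u in range(245,345,8) for v in range(190,260,8) if c['depth'][v,u]>0])
U=(P[:,:2]-t)@Q; ang=np.arctan(-np.polyfit(U[:,0],P[:,2],1)[0]); print('lid angle',ang)
print('press z',.12+.265*np.sin(ang)+.025*np.cos(ang), Q@[.14-.265*np.cos(ang)+.025*np.sin(ang)*1,.07]+t)
for u,v in((30,170),(100,200),(90,330),(60,170),(88,380)): print(u,v,dep(c,u,v))
o=env.get_obs();print(o['tool_pos'],o['tool_rot'],o['grip_width'])
E
```

```text
(array([414.13636364, 206.5530303 ]), np.int32(132)) (array([388.3671875, 210.9375   ]), np.int32(128)) (array([410.32, 255.2 ]), np.int32(225))
G [ 0.60602192 -0.13650601  0.131     ] R [ 0.6002244  -0.08110523  0.131     ] K [ 0.50384419 -0.11899671  0.124     ]
0.05570330120076809
yaw 5.974079985315602 5.882426336328047 t [0.58678999 0.05037109] res [[-3.57081577e-05  1.32950608e-04]
 [-9.39299374e-05 -1.71389023e-04]
 [ 1.29638095e-04  3.84384148e-05]]
lidshut [0.45527408 0.10719156]
hinge [0.71887867 0.13435073]
on [ 0.51764083 -0.11760032]
on2 [ 0.52062503 -0.11729286]
start [ 0.60605763 -0.13663896]
lid angle 0.3327220153412553
press z 0.23018241586890692 [0.47785343 0.10951791]
30 170 [0.67367008 0.57532819 0.31880961]
100 200 [0.69784534 0.5702544  0.02172654]
90 330 [0.40111257 0.59491188 0.0066292 ]
60 170 [0.70548521 0.56938665 0.22090361]
88 380 [0.29228315 0.59994824 0.00088873]
[0.14928213 0.63220181 0.22170067] [-1.79916679e+02  5.15704006e-03  1.66720756e+02] 0.08698148628736953
```

```bash
python3 - <<'E'
from h import *
c=cam('scene')
for u,v in((320,103),(320,133),(316,60),(312,10),(314,30),(311,2)): print(u,v,dep(c,u,v),ray(c,u,v,0))
c2=cam('top')
for u,v in((10,430),(88,360),(60,380),(110,380),(88,395),(43,400),(55,385),(20,470)): print(u,v,dep(c2,u,v))
x=c['pixels'][0:180,180:420]; y=c2['pixels'][320:480,0:240]
cv2.imwrite('pics/a.png',np.vstack([cv2.resize(x,(720,340)),cv2.resize(y,(720,260))]))
E
```

```text
320 103 [0.2116688  0.76297402 0.02047391] [0.19248819 0.79862936 0.        ]
320 133 [0.28509769 0.62429369 0.00423791] [0.28155258 0.63087333 0.        ]
316 60 [0.18597013 0.7885254  0.144506  ] [ 2.30098635e-02  1.08713716e+00 -1.11022302e-16]
312 10 [0.16160801 0.81362252 0.28159009] [-2.39053337e-01  1.53872563e+00  1.11022302e-16]
314 30 [0.17012771 0.80810688 0.22628902] [-1.22022141e-01  1.34021670e+00 -1.11022302e-16]
311 2 [0.15533747 0.81988822 0.30158251] [-0.29162716  1.62617517  0.        ]
10 430 [0.20076042 0.75688293 0.01941531]
88 360 [0.33560972 0.59809697 0.00704862]
60 380 [0.29689106 0.65793654 0.00898609]
110 380 [0.28917218 0.549084   0.00694782]
88 395 [0.260312   0.59886523 0.00218092]
43 400 [0.25678135 0.69575013 0.0050107 ]
55 385 [0.28706983 0.66779477 0.01063667]
20 470 [0.17354305 0.57461426 0.31382409]
```

View pics/a.png

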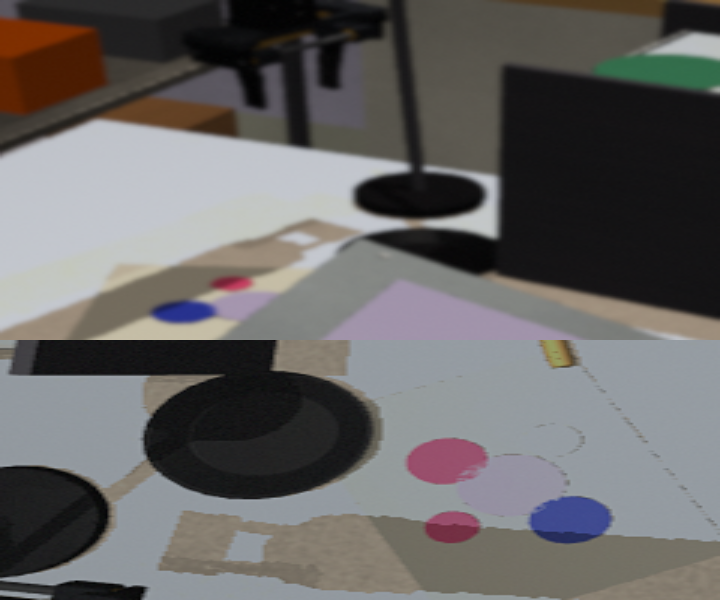

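The lamp pole (base at about (0.20, 0.77)) leans away from the path and the left side is clear, so I start moving.

```bash
python3 -m jog '[{"dp":[-2,-2,-3],"twist":0,"fingers":0},{"dp":[-5,-5,-6],"twist":-2,"fingers":0},{"dp":[-9,-9,-7],"twist":-4,"fingers":0},{"dp":[-12.5,-13,-7],"twist":-8,"fingers":0},{"dp":[-16,-16.5,-7],"twist":-11,"fingers":0},{"dp":[-20,-20.5,-7],"twist":-15,"fingers":0},{"dp":[-23.5,-24,-7],"twist":-19.2,"fingers":0},{"dp":[-23.5,-24,-7],"twist":-19.2,"fingers":0}]'; cat > to.py <<'E'
import sys
from h import *
from scipy.spatial.transform import Rotation as Rn
def rel(p,yaw=185.88):
    o=env.get_obs(); R=Rn.from_euler('xyz',o['tool_rot'],degrees=True).as_matrix()
    print('pos',np.round(o['tool_pos'],4),'rot',np.round(o['tool_rot'],2),'F',np.round(o['force'],1),'t',o['time_s'])
    print('dp cm',np.round(100*R.T@(np.array(p)-o['tool_pos']),2),'twist',-((yaw-o['tool_rot'][2]+180)%360-180))
rel([float(a) for a in sys.argv[1:4]])
E
python3 to.py .465 .108 .29
```

```text
time_s: 1.25
tool_pos: [0.3257, 0.3414, 0.2931]
tool_rot: [180.0, 0.1, -174.5]
force: [-1.3, 0.5, 0.2]
grip_width: 0.0147
grasp_force: 0.0
pos [0.3257 0.3414 0.2931] rot [ 1.7999e+02  7.0000e-02 -1.7451e+02] F [-1.3  0.5  0.2] t 1.25
dp cm [-11.63 -24.56   0.32] twist -0.39445440276131194
```

```bash
python3 -m jog '[{"dp":[-1,-3,0],"twist":0,"fingers":0},{"dp":[-3,-7,0],"twist":0,"fingers":0},{"dp":[-5,-11.5,0],"twist":0,"fingers":0},{"dp":[-7.5,-16,0],"twist":0,"fingers":0},{"dp":[-9.5,-20.5,0],"twist":0,"fingers":0},{"dp":[-11.3,-24,0.3],"twist":0,"fingers":0},{"dp":[-11.6,-24.6,0.3],"twist":0,"fingers":0},{"dp":[-11.6,-24.6,0.3],"twist":0,"fingers":0}]'; python3 to.py .465 .108 .145
```

```text
time_s: 2.25
tool_pos: [0.4634, 0.1136, 0.2895]
tool_rot: [180.0, -0.0, -174.0]
force: [-0.6, 0.9, 0.5]
grip_width: 0.0007
grasp_force: 0.0
pos [0.4634 0.1136 0.2895] rot [ 1.7997e+02 -2.0000e-02 -1.7404e+02] F [-0.6  0.9  0.5] t 2.25
dp cm [-0.11 -0.58 14.45] twist 0.07968063753730803
```

```bash
python3 -m jog '[{"dp":[0,0,2],"twist":0,"fingers":0},{"dp":[0,0,4],"twist":0,"fingers":0},{"dp":[0,0,5],"twist":0,"fingers":0},{"dp":[0,0,6],"twist":0,"fingers":0},{"dp":[0,0,7],"twist":0,"fingers":0},{"dp":[0,0,8],"twist":0,"fingers":0},{"dp":[0,0,9],"twist":0,"fingers":0},{"dp":[0,0,10],"twist":0,"fingers":0}]'; python3 to.py .465 .108 .145
```

```text
time_s: 3.25
tool_pos: [0.4636, 0.1134, 0.1903]
tool_rot: [179.9, 0.0, -174.0]
force: [-2.1, -0.8, 6.0]
grip_width: 0.0004
grasp_force: 2.3
pos [0.4636 0.1134 0.1903] rot [ 1.7994e+02  2.0000e-02 -1.7401e+02] F [-2.1 -0.8  6. ] t 3.25
dp cm [-0.09 -0.55  4.53] twist 0.10662017949675828
```

```bash
python3 -m jog '[{"dp":[0,0,1],"twist":0,"fingers":0},{"dp":[0,0,2],"twist":0,"fingers":0},{"dp":[0,0,3],"twist":0,"fingers":0},{"dp":[0,0,3.7],"twist":0,"fingers":0},{"dp":[0,0,4.2],"twist":0,"fingers":0},{"dp":[0,0,4.5],"twist":0,"fingers":0},{"dp":[0,0,4.7],"twist":0,"fingers":0},{"dp":[0,0,4.7],"twist":0,"fingers":0}]'; python3 to.py .465 .108 .145
```

```text
time_s: 4.25
tool_pos: [0.4636, 0.1126, 0.1453]
tool_rot: [179.9, -0.0, -174.1]
force: [-11.2, -0.8, 22.9]
grip_width: 0.0004
grasp_force: 11.3
pos [0.4636 0.1126 0.1453] rot [ 1.7991e+02 -4.0000e-02 -1.7408e+02] F [-11.2  -0.8  22.9] t 4.25
dp cm [-0.1  -0.47  0.03] twist 0.037004492690130064
```

The force has risen to 23 N at z = 0.145, so the lid is on its stop. I'll lift off, check the lid and the panel, and move across.

```bash
python3 -m jog '[{"dp":[0,0,-1],"twist":0,"fingers":0},{"dp":[0,0,-3],"twist":0,"fingers":0},{"dp":[0,0,-5],"twist":0,"fingers":0},{"dp":[0,0,-6],"twist":0,"fingers":0},{"dp":[0,0,-6],"twist":0,"fingers":0}]'; python3 - <<'E'
from h import *
c=cam('top'); cv2.imwrite('pics/b.png',c['pixels'][120:340,180:480])
t=np.array([.58679,.05037]);th=np.radians(5.88);Q=np.array([[np.cos(th),-np.sin(th)],[np.sin(th),np.cos(th)]])
P=[dep(c,u,v) for u in range(215,400,6) for v in range(140,310,6) if c['depth'][v,u]>0]
P=np.array(P);U=(P[:,:2]-t)@Q; m=(abs(U[:,0])<.13)&(U[:,1]>-.07)&(U[:,1]<.21)&(P[:,2]<.17)&(P[:,2]>.11)
print(m.sum(),np.polyfit(U[m,0],P[m,2],1),np.median(P[m,2]))
E
python3 to.py .5206 -.1173 .155
```

```text
time_s: 4.88
tool_pos: [0.4643, 0.1123, 0.2028]
tool_rot: [180.0, 0.1, -174.1]
force: [-0.5, -0.3, -0.4]
grip_width: 0.0003
grasp_force: 0.0
256 [-0.00483191  0.1447921 ] 0.14456500419033538
pos [0.4638 0.1122 0.2022] rot [-1.7999e+02  1.0000e-02 -1.7409e+02] F [-0.3  0.1  0.6] t 4.925
dp cm [ -3.29 -23.41   4.72] twist 0.03340665229006845
```

View pics/b.png

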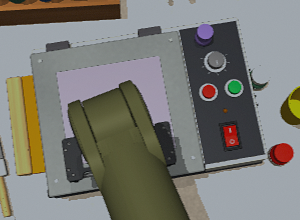

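The lid is flat: slope 0.005, top at z = 0.1446. The rocker is at crop pixel (230,135), and the red and green buttons are at (208,92) and (235,87). Next, the mains rocker.

```bash
python3 -m jog '[{"dp":[-0.5,-4,0],"twist":0,"fingers":0},{"dp":[-1.3,-9,0],"twist":0,"fingers":0},{"dp":[-2,-14,0],"twist":0,"fingers":0},{"dp":[-2.7,-19,0],"twist":0,"fingers":0},{"dp":[-3.3,-23,0],"twist":0,"fingers":0},{"dp":[-3.3,-23.4,1.5],"twist":0,"fingers":0},{"dp":[-3.3,-23.4,4],"twist":0,"fingers":0},{"dp":[-3.3,-23.4,4.7],"twist":0,"fingers":0}]'; python3 to.py .5206 -.1173 .122;  python3 - <<'E'
from h import *
c=cam('wrist'); cv2.imwrite('pics/w.png',c['pixels'])
E
```

```text
time_s: 5.92
tool_pos: [0.5189, -0.1157, 0.1529]
tool_rot: [179.9, -0.3, -174.0]
force: [-0.3, 0.5, 0.5]
grip_width: 0.0004
grasp_force: 0.0
pos [ 0.5189 -0.1157  0.1529] rot [ 179.95   -0.26 -174.02] F [-0.3  0.5  0.5] t 5.925
dp cm [-0.17 -0.18  3.09] twist 0.10070999202025632
```

View pics/w.png

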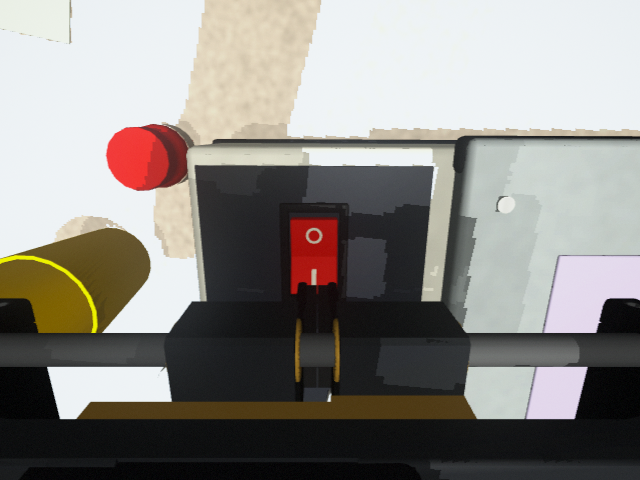

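The fingertips (column 318) are centred on the rocker (columns 290–340), over its white-line end. Pressing down.

```bash
python3 -m jog '[{"dp":[-0.1,-0.1,1],"twist":0,"fingers":0},{"dp":[-0.1,-0.1,1.8],"twist":0,"fingers":0},{"dp":[-0.1,-0.1,2.2],"twist":0,"fingers":0},{"dp":[-0.1,-0.1,2.5],"twist":0,"fingers":0},{"dp":[-0.1,-0.1,2.8],"twist":0,"fingers":0},{"dp":[-0.1,-0.1,3.1],"twist":0,"fingers":0},{"dp":[-0.1,-0.1,3.2],"twist":0,"fingers":0},{"dp":[-0.1,-0.1,3.2],"twist":0,"fingers":0}]'; python3 to.py .606 -.1366 .155
```

```text
time_s: 6.98
tool_pos: [0.5212, -0.1179, 0.1232]
tool_rot: [180.0, -0.1, -174.1]
force: [-0.0, 0.7, 0.0]
grip_width: 0.0006
grasp_force: 0.0
pos [ 0.5212 -0.1179  0.1232] rot [ 1.7999e+02 -6.0000e-02 -1.7409e+02] F [-0.   0.7  0. ] t 6.975
dp cm [-8.24 -2.73 -3.19] twist 0.03345623677864751
```

```bash
python3 -m jog '[{"dp":[0,0,0.1],"twist":0,"fingers":0},{"dp":[0,0,0.2],"twist":0,"fingers":0},{"dp":[0,0,0.2],"twist":0,"fingers":0}]'; python3 -m jog '[{"dp":[0,0,-1],"twist":0,"fingers":0},{"dp":[0,0,-3.2],"twist":0,"fingers":0},{"dp":[-1,-0.3,-3.7],"twist":0,"fingers":0},{"dp":[-4,-1.3,-3.7],"twist":0,"fingers":0},{"dp":[-7.5,-2.5,-3.7],"twist":0,"fingers":0},{"dp":[-8.2,-2.7,-3.7],"twist":0,"fingers":0},{"dp":[-8.2,-2.7,-3.7],"twist":0,"fingers":0}]'; python3 to.py .606 -.1366 .1245;  python3 - <<'E'
from h import *
c=cam('wrist'); cv2.imwrite('pics/w2.png',c['pixels'])
E
```

```text
time_s: 7.35
tool_pos: [0.5216, -0.1179, 0.1224]
tool_rot: [180.0, -0.0, -174.1]
force: [-2.8, 0.6, 6.5]
grip_width: 0.0003
grasp_force: 3.6
time_s: 8.22
tool_pos: [0.606, -0.1366, 0.1577]
tool_rot: [-180.0, -0.1, -174.1]
force: [0.0, -0.3, 0.2]
grip_width: 0.0003
grasp_force: 0.0
pos [ 0.606  -0.1366  0.1577] rot [-1.7997e+02 -1.0000e-01 -1.7409e+02] F [ 0.  -0.3  0.2] t 8.225
dp cm [-0.01 -0.    3.32] twist 0.026026122920029593
```

View pics/w2.png

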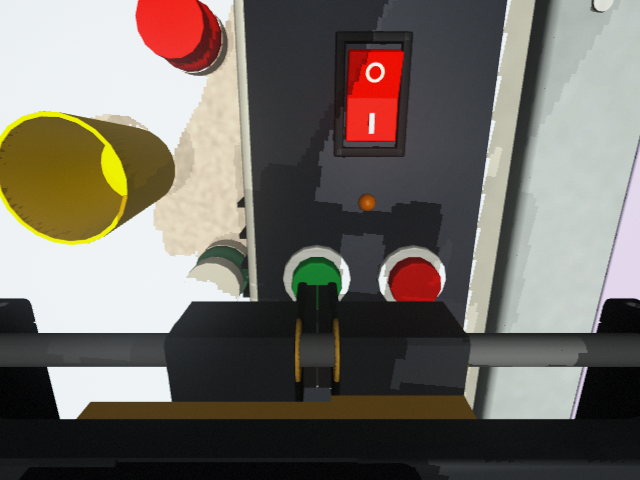

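The rocker at (372,98) now has its white-line wing level; it met 6.5 N at z = 0.122, so it's on. The fingers are over the green button at (317,280), clear of the red one at (415,280). Pressing start and releasing.

```bash
python3 -m jog '[{"dp":[0,0,1.5],"twist":0,"fingers":0},{"dp":[0,0,2.4],"twist":0,"fingers":0},{"dp":[0,0,2.8],"twist":0,"fingers":0},{"dp":[0,0,3.1],"twist":0,"fingers":0},{"dp":[0,0,3.3],"twist":0,"fingers":0},{"dp":[0,0,3.45],"twist":0,"fingers":0},{"dp":[0,0,3.5],"twist":0,"fingers":0},{"dp":[0,0,3.5],"twist":0,"fingers":0}]'
```

```text
time_s: 9.28
tool_pos: [0.6059, -0.1361, 0.1253]
tool_rot: [179.9, -0.0, -174.1]
force: [-6.5, 2.2, 12.6]
grip_width: 0.0002
grasp_force: 6.1
```

Fully in: 12.6 N at z = 0.125. Releasing and retreating upward.

```bash
python3 -m jog '[{"dp":[0,0,-1],"twist":0,"fingers":0},{"dp":[0,0,-4],"twist":0,"fingers":0},{"dp":[0,0,-8],"twist":0,"fingers":0},{"dp":[0,0,-12],"twist":0,"fingers":0},{"dp":[0,0,-12],"twist":0,"fingers":0},{"dp":[0,0,-12],"twist":0,"fingers":0}]'; python3 - <<'E'
from h import *
c=cam('scene'); cv2.imwrite('pics/s2.png',c['pixels'])
E
```

```text
time_s: 10.02
tool_pos: [0.6062, -0.1363, 0.2431]
tool_rot: [180.0, 0.0, -174.1]
force: [-0.3, 0.1, -0.3]
grip_width: 0.0004
grasp_force: 0.0
```

View pics/s2.png

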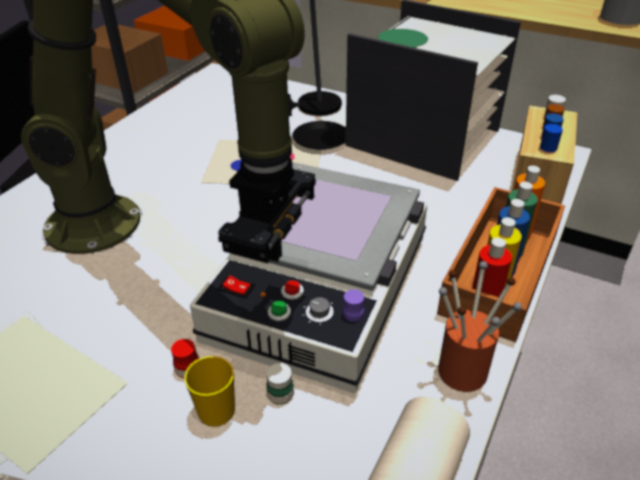

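The lid is shut, the rocker at (237,285) is on, both buttons at (279,309) and (292,288) are out, the jars and cup haven't moved, and the arm is clear.

```bash
python3 -c "
from cell import env
print(env.sign_off())"
```

```text
the job is handed in; nothing more can be done
None
```

I pushed the lid shut, switched the mains rocker on, and pressed and released the green start button. I handed the job in with the arm clear; no verdict came back.

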